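# Put the short type holder away in its case and close the lid

### The arm

A 6-joint arm with a two-finger parallel gripper is mounted at the origin on the work surface. World frame = base frame: x ahead of the robot, y to its left, z up, the work surface at z = 0. Lengths are in m, angles in rad, forces in N, time in s.
With the tool pointing down it reaches from about 0.275 to 0.75 m from the base axis. Payload 10.2 kg.
Tool frame: the origin (TCP) lies midway between the tips of the shut fingers; the grasp point (between the pads) lies 19 mm behind it; z points along the fingers, y is the line along which they close (so a half turn about z gives the same grasp; the last joint's range is limited). The gripper opens to 88 mm and grips with 3 to 60 N. Pads are 18 mm wide; open, the fingers measure 123 mm over their backs; the gripper's body (75 mm by 187 mm) begins 45 mm behind the grasp point.
Start: joints at [-0.223, 0.313, 1.498, -0, 1.331, -0.223], TCP at [0.525, -0, 0.239] pointing down, gripper open.
Joint ranges: [-2.94, 2.94], [-0.97, 2.17], [0.19, 2.56], [-1.23, 4.37], [0.02, 3.11], [-2.88, 2.88]. Speed limits (rad/s): [2.39, 2.39, 3.01, 3.14, 3.14, 3.14].

### API

Orientations are given as a unit quaternion [w, x, y, z].
In Python, from rig import manip gives the robot as it stands. Calls block until the motion is done:
- manip.reach(position, orientation): joint-space move of the TCP to a pose.
- manip.move_straight(position, rot=None, rate=0.15, force_limit=None): straight line of the TCP; rot=None keeps the orientation; rate is the mean speed in m/s. With force_limit (N) it stops when the force on the tool has changed by that much, and returns True; else False.
- manip.move_joints(angles): joint-space move.
- manip.set_gripper(opening, grip_force=None): finger opening in m; grip_force is the grip in N (None keeps the last); returns when the fingers have stopped.
- manip.dwell(seconds).
- manip.ik(position, orientation): joint angles nearest the present ones, or None.
- manip.state(): the state.
- manip.snapshot(name): name is "scene" or "side" or "wrist"; returns the picture (400x640x3 uint8, red, green, blue); there is no depth.
- manip.calibration(name): a dict with "fov_y" (degrees; the focal length in pixels is half the picture's height over the tangent of half this angle, whatever the lens; pixels are square), "cx", "cy" (the principal point, pixels), "R" (3x3) and "t" (3): a world point X has camera coordinates R X + t; the wrist camera has in their place "T_tool_cam" (4x4, takes a point from camera to tool coordinates, whose origin is the TCP and whose axes are the flange's). Camera axes: x right, y down, z forward; pixel columns grow to the right and rows downward; lengths in m; the calibration is good to about 2 mm. A picture is of the moment at which its call begins: read the wrist's pose just before it. calibration takes no time and is no camera call.
A pose or a line that the arm cannot do raises manip.IKError and nothing moves.
- manip.finish_job(): hands the job in; it is judged then, once.
The state is a dict: "clock": time; "qpos": joint angles; "dq": joint speeds; "effort": joint torques, N m; "tool_pos": TCP position; "tool_rot": TCP orientation; "force": force on the tool from outside, world axes, zero at the start; "ft_torque": the same for the moment, N m; "width": finger opening in m; "grasp_force": force on a finger pad.
Only numpy, scipy, OpenCV 4.12 (cv2) and the standard library are available. Lean on these libraries where they do the work, as an engineer would, in place of code of your own. Each camera call takes 0.05 s, during which the arm holds its last target. There are 200 camera calls.

### The job

Take the short metal type holder from the sloped dark steel rest and stand it upright, stem up, in the slot of the white insert inside the open grey case, fully home so that nothing stands above the rim, and let go of it. Then shut the lid completely. Leave the long holder on its rest and the two tins in their places.

Things in the scene. Friction and masses are not known exactly. Their poses are not given: they have to be found in the camera images.
- short_center (a point): Centre of the short type holder, a loose inverted-T steel block 66 mm tall, 150 g: foot 44 (x) x 14 (y) x 30 mm tall with a brass band, then a stem 20 (x) x 14 (y) mm to the top; grip the stem across its 14 mm. z points foot to stem, 33 mm to either end. Half a turn about z changes nothing. It starts on the rest, stem leaning 0.52 rad to the rest's +x, and slides out along its own z.
- long_center (a point): Centre of the long type holder: the same foot but a longer stem, 86 mm tall in all (43 mm from here to either end). It leans in the other trough of the rest and stays there; it is too tall for the case.
- rest: Fixed sloped dark steel rest, 110 (x) x 150 (y) x about 60 mm high. Origin: centre of its underside. Two troughs, at y = +40 and -40 mm, hold the two holders, either one in either. Measured up the holder's axis from its foot end, 4 mm cheeks 2 mm off both 14 mm-apart faces reach 18 mm and a plate under the holder (on the +x side) 28 mm.
- case: Fixed grey plastic case, open on top: 130 (x) x 220 (y) x 77 mm high, walls and floor 5 mm, 72 mm deep inside. Origin: centre of its underside. The lid is hinged along its +x side. Three bays lie side by side along y, about 58 mm apart, with ridges 6 mm high between them: one has the insert, the others a tin each.
- slot (a point): Centre of the slot's mouth in the white insert, a fixed block 80 (x) x 44 (y) x 24 mm high on the case floor in one of the bays. The slot is 48 (x) x 18 (y) mm with a 2 mm chamfer, 24 mm deep, down to the case floor. The short holder when home has its foot on that floor, its centre 9 mm above this point and its top 6 mm below the rim. Axes as the case's, z up.
- lid_hinge (a point): Point on the hinge line, mid-way along the case's +x rim and 0.5 mm above it. It turns with the lid: the flat 160 g panel runs 130 mm along its -x to the free edge and 110 mm to either side along its y (the hinge line); the outer face is 8 mm along its +z.
- lid (a joint): Lid angle in rad: 0 shut on the rim, 1.57 upright, 2.0 fully open, leaning away from the case. The hinge is stiff: the lid stays where it is left, and takes about 1 to 3 N at its free edge to swing over and push all the way down.
- tin_a_center (a point): Centre of a round aluminium tin, 38 mm across, 26 mm high, standing in a bay of the case; it stays there.
- tin_b_center (a point): Centre of a round white plastic tin, 38 mm across, 26 mm high, standing in a bay of the case; it stays there.
Not all that is in view belongs to the job. Leave any turquoise look-alike of the part that bears short_center alone.

How it is judged:
By the outcome, as a careful person would: the job done as asked, in the order asked, and still so for the second after the job is handed in, with the robot touching nothing.
It also fails if it takes over 69 s, if anything falls off the work surface, if the arm or the gripper's body presses on something with over 40 N, if the wrist force passes 120 N, or if a joint passes its speed limit or range.

## Working session

There is one attempt and no reset: what is moved stays moved. The work goes in short steps, each a Python script; the robot and the scene stay as the last script left them, time stands still between calls to the robot, and variables do not carry over. Pictures are saved under pics/ and viewed, at most 10 in all, crops included, and the job is handed in when it is done.

```bash
ls; mkdir -p pics
python3 - <<'E'
from rig import manip
import cv2,numpy as np
for n in("scene","side"):
    im=manip.snapshot(n); cv2.imwrite(f"pics/{n}0.png",im[:,:,::-1]); c=manip.calibration(n); print(n,{k:np.round(v,4).tolist() for k,v in c.items()})
print(manip.calibration("wrist")); print(manip.state())
E
```

```text
pics
scene {'fov_y': 45.4841, 'cx': 317.9191, 'cy': 200.3206, 'R': [[-0.9495, 0.3132, 0.0193], [0.1663, 0.5544, -0.8155], [-0.2661, -0.7711, -0.5785]], 't': [0.4342, 0.0071, 1.0496]}
side {'fov_y': 47.8638, 'cx': 318.8068, 'cy': 195.8602, 'R': [[0.8636, -0.5038, 0.0167], [-0.3222, -0.5772, -0.7503], [0.3877, 0.6427, -0.6608]], 't': [-0.3879, 0.201, 0.7236]}
{'fov_y': 64.60729194710602, 'cx': 322.1671304801628, 'cy': 200.0148725213479, 'T_tool_cam': array([[-9.11757716e-04, -9.55306957e-01, -2.95614254e-01,
         7.73118471e-02],
       [ 9.99999543e-01, -9.55802101e-04,  4.48928558e-06,
         3.43334524e-05],
       [-2.86837371e-04, -2.95614115e-01,  9.55307392e-01,
        -1.46340588e-01],
       [ 0.00000000e+00,  0.00000000e+00,  0.00000000e+00,
         1.00000000e+00]])}
{'clock': 0.1, 'qpos': array([-2.23420011e-01,  3.13380818e-01,  1.49830283e+00, -2.26596338e-05,
        1.33099670e+00, -2.23381201e-01]), 'dq': array([-1.10425929e-04, -1.10004978e-03, -1.57111058e-03,  2.91610339e-05,
        1.02913094e-03, -1.74229741e-03]), 'effort': array([ 3.19868399e-03, -4.02814186e+01, -2.52645475e+01,  6.95334817e-02,
        3.42543027e-02, -5.51177254e-05]), 'tool_pos': array([5.24799328e-01, 1.73282430e-05, 2.38247007e-01]), 'tool_rot': array([-4.54334554e-04,  7.07118491e-01,  7.07094862e-01, -2.99115034e-04]), 'force': array([ 0.5413595 , -0.11362776, -0.67034117]), 'ft_torque': array([ 0.04229257, -0.02353764,  0.04061805]), 'grasp_force': 0.0, 'width': 0.08806469777352142}
```

View pics/scene0.png

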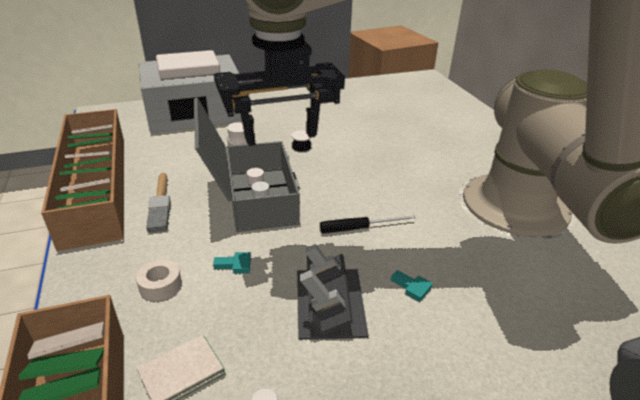

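View pics/side0.png

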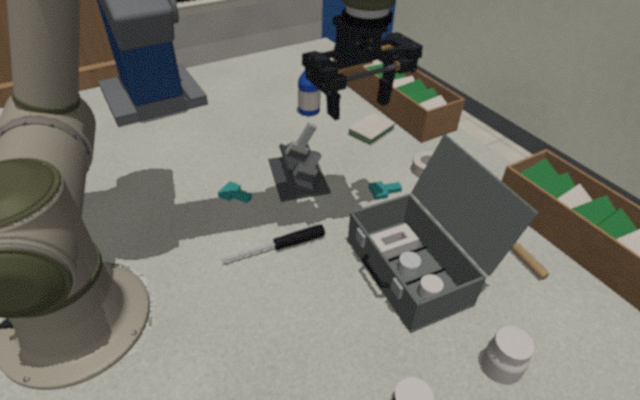

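```bash
cat > h.py <<'E'
from rig import manip
import cv2,numpy as np
from scipy.spatial.transform import Rotation as Ro
def cam(n,st=None):
    c=manip.calibration(n); f=200/np.tan(np.radians(c['fov_y'])/2)
    K=np.array([[f,0,c['cx']],[0,f,c['cy']],[0,0,1]])
    if 'R' in c: return K,np.array(c['R']),np.array(c['t'])
    w,x,y,z=st['tool_rot']; T=np.eye(4); T[:3,:3]=Ro.from_quat([x,y,z,w]).as_matrix(); T[:3,3]=st['tool_pos']
    M=np.linalg.inv(T@c['T_tool_cam']); return K,M[:3,:3],M[:3,3]
def proj(C,X):
    K,R,t=C; p=(np.atleast_2d(X)@R.T+t)@K.T; return p[:,:2]/p[:,2:]
def onz(C,uv,z):
    K,R,t=C; d=R.T@np.linalg.solve(K,[*uv,1]); o=-R.T@t; return o+d*(z-o[2])/d[2]
def tri(Cs,uvs):
    A=[];b=[]
    for C,uv in zip(Cs,uvs):
        K,R,t=C; d=R.T@np.linalg.solve(K,[*uv,1]); d/=np.linalg.norm(d); P=np.eye(3)-np.outer(d,d); A.append(P); b.append(P@(-R.T@t))
    return np.linalg.solve(sum(A),sum(b))
def quat(R): 
    x,y,z,w=Ro.from_matrix(R).as_quat(); return [w,x,y,z]
E
python3 - <<'E'
import cv2,numpy as np
a=cv2.imread('pics/scene0.png');b=cv2.imread('pics/side0.png')
g=lambda i,x,y,w:cv2.resize(i[y:y+w*3//4,x:x+w],(400,300),interpolation=cv2.INTER_CUBIC)
cv2.imwrite('pics/c1.png',np.vstack([np.hstack([g(a,250,232,160),g(a,170,90,200)]),np.hstack([g(b,240,110,120),g(b,335,135,220)])]))
E
```

```text
(no output)
```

View pics/c1.png

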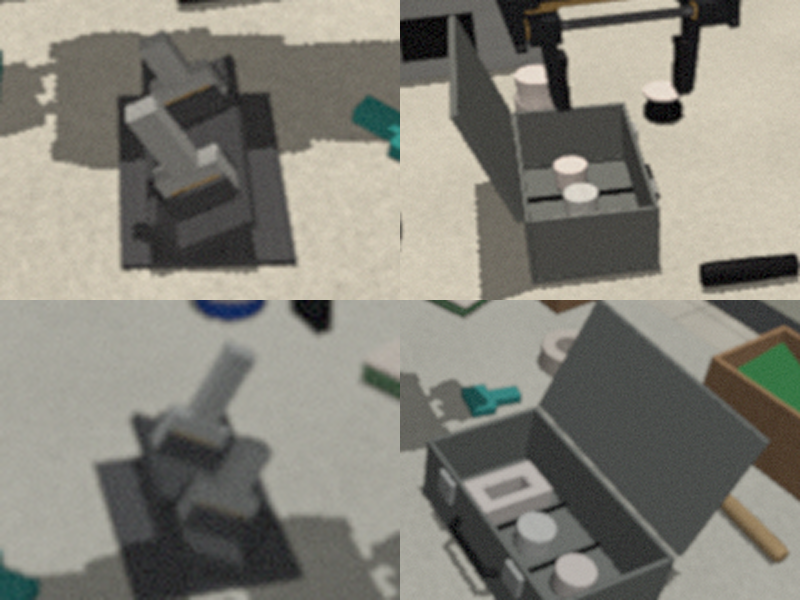

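Run:
```python
from h import *
S,D=cam('scene'),cam('side'); np.set_printoptions(precision=4,suppress=True)
p1=lambda x,y:(250+x/2.5,232+y/2.5); p2=lambda x,y:(170+(x-400)/2,90+y/2)
p3=lambda x,y:(240+x*.3,110+(y-300)*.3); p4=lambda x,y:(335+(x-400)*.55,135+(y-300)*.55)
print('rest scene z0');[print(onz(S,p1(*q),0)) for q in[(123,268),(296,263)]]
print('rest back-ish z0/z.01');[print(onz(S,p1(*q),0),onz(S,p1(*q),.01)) for q in[(120,97),(268,95),(232,58)]]
print('rest side');[print(onz(D,p3(*q),0)) for q in[(138,600),(300,575),(97,465)]]
print('case rim scene');[print(onz(S,p2(*q),.077)) for q in[(527,220),(658,208),(626,105),(518,112)]]
print('case rim side');[print(onz(D,p4(*q),.077)) for q in[(428,440),(540,410),(672,560)]]
print('slot side z.029');[print(onz(D,p4(*q),.029)) for q in[(472,490),(516,472),(532,485),(488,503)]]
print('tri rim near -x +y corner',tri([S,D],[p2(658,208),p4(428,440)]), 'near +x',tri([S,D],[p2(527,220),p4(540,410)]))
print('short stem top? short foot brass side', [onz(D,p3(*q),.03) for q in [(190,505),(250,525)]])
print('lid free top corners tri', tri([S,D],[p2(455,15),p4(767,440)]))
```

```text
rest scene z0
[0.5568 0.2089 0.    ]
[0.4525 0.2375 0.    ]
rest back-ish z0/z.01
[0.516  0.0626 0.    ] [0.5189 0.0727 0.01  ]
[0.4124 0.0923 0.    ] [0.417  0.1019 0.01  ]
[0.4234 0.0471 0.    ] [0.4278 0.0574 0.01  ]
rest side
[0.4165 0.1005 0.    ]
[0.5186 0.0712 0.    ]
[0.4553 0.2415 0.    ]
case rim scene
[ 0.6013 -0.081   0.077 ]
[ 0.4763 -0.0646  0.077 ]
[ 0.4527 -0.275   0.077 ]
[ 0.5739 -0.2931  0.077 ]
case rim side
[ 0.4745 -0.0673  0.077 ]
[ 0.601  -0.0863  0.077 ]
[ 0.5755 -0.2961  0.077 ]
slot side z.029
[ 0.5035 -0.1097  0.029 ]
[ 0.5582 -0.1114  0.029 ]
[ 0.561  -0.1341  0.029 ]
[ 0.5071 -0.132   0.029 ]
tri rim near -x +y corner [ 0.4756 -0.0662  0.0757] near +x [ 0.6016 -0.0846  0.075 ]
short stem top? short foot brass side [array([0.4734, 0.1362, 0.03  ]), array([0.4972, 0.0994, 0.03  ])]
lid free top corners tri [ 0.629  -0.3009  0.1976]
```

```bash
cat >> h.py <<'E'
np.set_printoptions(precision=4,suppress=True)
def axes(yaw): c,s=np.cos(yaw),np.sin(yaw); return np.array([c,s,0]),np.array([-s,c,0])
Z=np.array([0,0,1.])
def tool(a,y): # tool z=-a, tool y=y
    z=-a; return quat(np.c_[np.cross(y,z),y,z])
xr,yr=axes(-.268); a=np.cos(.52)*Z+np.sin(.52)*xr
QP=tool(a,yr)
E
python3 - <<'E'
from h import *
S,D=cam('scene'),cam('side')
T=tri([S,D],[(250+158/2.5,232+40/2.5),(240+256*.3,110+147*.3)]); print(T)
print([proj(C,T) for C in(S,D)])
g=T-.016*a   # grasp point 50mm from foot
tcp=g+.06*a
j=manip.ik(tcp+.08*a,QP); print(tcp,j, manip.ik(g-.019*a,QP))
manip.reach(tcp+.05*a,QP); manip.dwell(.3)
st=manip.state(); im=manip.snapshot('wrist'); cv2.imwrite('pics/w1.png',im[:,:,::-1])
import pickle; pickle.dump(st,open('w1.pkl','wb'))
print(st['clock'],st['tool_pos'],proj(cam('wrist',st),[T,T-.066*a]))
E
```

```text
[0.5026 0.1044 0.0861]
[array([[312.663, 247.895]]), array([[316.3676, 154.1638]])]
[0.5237 0.0986 0.1243] [-0.0897  0.7283  1.0498  0.0925  1.8754 -1.3879] [-0.0663  0.7303  1.4429  0.1001  1.48   -1.4043]
1.4833 [0.5476 0.0919 0.1681] [[321.2657 202.9381]
 [321.4453 182.7696]]
```

View pics/w1.png

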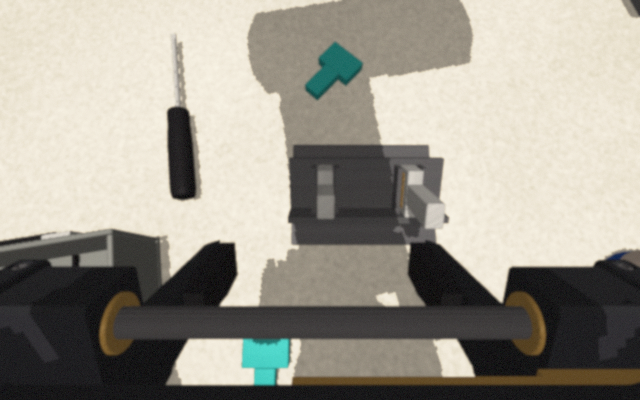

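Run:
```python
import cv2
i=cv2.imread('pics/w1.png'); cv2.imwrite('pics/w1c.png',cv2.resize(i[135:255,280:455],None,fx=4.5,fy=4.5,interpolation=cv2.INTER_CUBIC))
```

```text
(no output)
```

View pics/w1c.png

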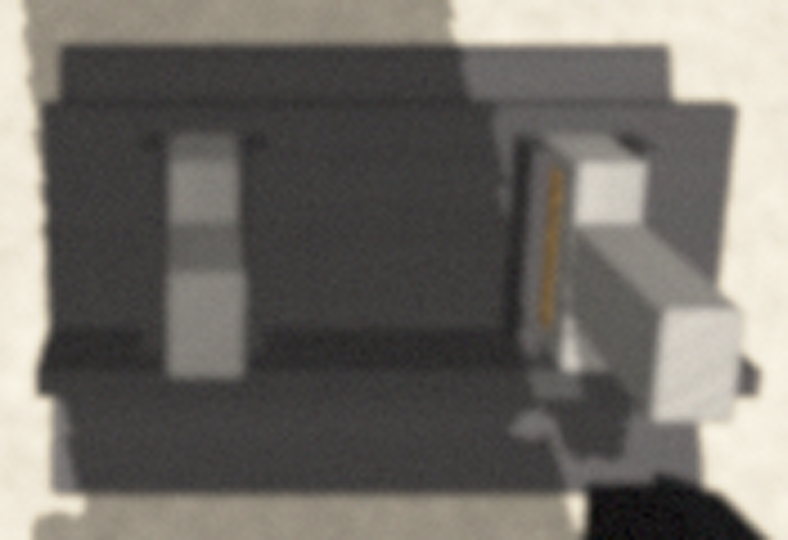

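Run:
```python
from h import *
import pickle
from scipy.optimize import least_squares
W=cam('wrist',pickle.load(open('w1.pkl','rb'))); S,D=cam('scene'),cam('side')
O=np.array([[-10,-7,33],[-10,7,33],[10,7,33],[10,-7,33],[-10,-7,-3],[-10,7,-3],[-22,-7,-3],[-22,7,-3]])/1e3
c=np.array([(168,268),(242,268),(245,378),(166,378),(168,222),(240,222),(168,160),(240,160)])
uv=np.array([280,135])+(c+.5)/4.5-.5
def pts(p):
    x,y=axes(p[3]); A=np.cos(.52)*Z+np.sin(.52)*x; return p[:3]+O@np.c_[np.cross(y,A),y,A].T
ss=np.array([[313.2,248]]); sd=np.array([[316.8,154]])
def f(p,w=.25):
    P=pts(p); t=P[:4].mean(0)
    return np.r_[(proj(W,P)-uv).ravel(),w*(proj(S,t)-ss).ravel(),w*(proj(D,t)-sd).ravel(),(p[3]+.268)/.02]
for w in(0,.25,1):
    r=least_squares(f,[.486,.11,.06,-.268],x_scale=.01,args=(w,)); print(w,r.x,r.cost); print(f(r.x,w)[:16].reshape(8,2).round(1).tolist(),f(r.x,1)[16:])
p=r.x
print(p[:3]+.033*a,p[:3]-.033*a)
# rest corners lower edge in wrist: base z=0
for q in[(55,492),(705,490),(62,45),(668,45)]: print(onz(W,np.array([280,135])+np.array(q)/4.5,0), onz(W,np.array([280,135])+np.array(q)/4.5,.02))
```

```text
0 [ 0.4904  0.1111  0.0567 -0.2685] 1.0486703829178066
[[-0.5, 0.5], [0.7, 0.5], [-0.2, -0.2], [0.1, -0.2], [0.2, -0.5], [-0.2, -0.5], [0.1, 0.2], [-0.1, 0.1]] [-2.2156  1.6003  0.5198 -0.5762 -0.0271]
0.25 [ 0.4904  0.1111  0.0568 -0.2686] 1.2998824816721648
[[-0.6, 0.5], [0.7, 0.5], [-0.2, -0.2], [0.1, -0.2], [0.2, -0.5], [-0.2, -0.5], [0.1, 0.1], [-0.1, 0.1]] [-2.2253  1.5478  0.5292 -0.6185 -0.0319]
1 [ 0.4903  0.1111  0.057  -0.27  ] 4.914090946544352
[[-0.6, 0.3], [0.7, 0.3], [-0.3, -0.3], [-0.1, -0.3], [0.1, -0.7], [-0.3, -0.7], [0.1, -0.0], [-0.1, -0.0]] [-2.1692  1.4257  0.4963 -0.6692 -0.0999]
[0.5062 0.1067 0.0856] [0.4745 0.1154 0.0283]
[0.5194 0.068  0.    ] [0.5215 0.0694 0.02  ]
[0.5592 0.2138 0.    ] [0.5589 0.2064 0.02  ]
[0.4125 0.0969 0.    ] [0.421  0.0966 0.02  ]
[0.4528 0.2426 0.    ] [0.4588 0.2335 0.02  ]
```

```bash
cat >> h.py <<'E'
C0=np.array([.4904,.1111,.0568])
def sh(m=''):
    s=manip.state(); print(m,round(s['clock'],2),s['tool_pos'],'F',s['force'],'w',round(s['width'],4),'g',round(s['grasp_force'],1)); return s
E
python3 - <<'E'
from h import *
manip.set_gripper(.044)
g=C0+.017*a-.019*a
manip.move_straight(g+.05*a,QP,rate=.15)
sh(); print(manip.move_straight(g,rate=.08,force_limit=8)); sh('in')
manip.set_gripper(0,5); sh('grip5')
E
```

```text
2.99 [0.514  0.1047 0.0992] F [0.6834 0.576  0.4096] w 0.0442 g 0.0
False
in 3.77 [0.4899 0.1113 0.0554] F [-0.6116 -0.5986  0.0353] w 0.0436 g 0.0
grip5 4.33 [0.4895 0.1113 0.0551] F [0.6346 0.4784 0.1703] w 0.0136 g 5.0
```

Run:
```python
from h import *
manip.set_gripper(0,35); p=np.array(sh('grip')['tool_pos'])
print(manip.move_straight(p+.05*a,rate=.1,force_limit=12)); sh('out')
manip.move_straight(p+.05*a+.1*Z,rate=.2)
yaw=-.128; xc,yc=axes(yaw); Q=tool(Z,yc)
slot=np.array([.532,-.1215,.029])
# home: foot on floor z=.005, grasp 50 above, TCP 31 above foot
tcp=np.array([slot[0],slot[1],.005+.031])
manip.reach(tcp+[0,0,.15],Q)
manip.dwell(.3); st=manip.state(); im=manip.snapshot('wrist'); sh('above')
import pickle; pickle.dump(st,open('w2.pkl','wb')); cv2.imwrite('pics/w2.png',im[:,:,::-1])
cv2.imwrite('pics/s2.png',manip.snapshot('side')[:,:,::-1])
```

```text
grip 4.54 [0.4896 0.1113 0.0551] F [ 1.3917 -1.0481  1.0195] w 0.0139 g 35.0
False
out 5.19 [0.513  0.1048 0.098 ] F [-0.1242  0.5454 -1.7967] w 0.0138 g 35.0
above 7.09 [ 0.5322 -0.121   0.1859] F [ 0.5278  0.3195 -1.6004] w 0.0135 g 35.0
```

View pics/w2.png

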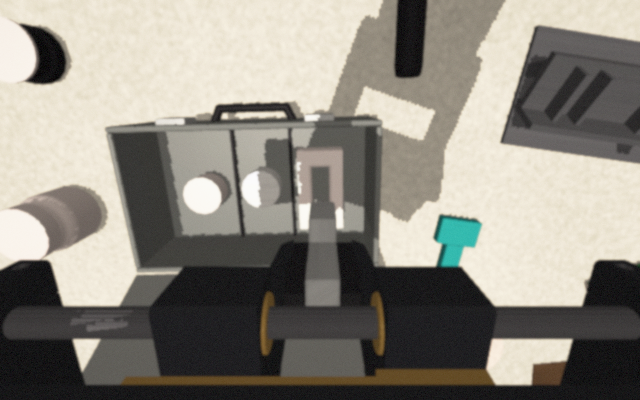

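Run:
```python
import cv2,numpy as np
i=cv2.imread('pics/w2.png'); j=cv2.imread('pics/s2.png')
A=cv2.resize(i[140:260,280:390],None,fx=5,fy=5,interpolation=cv2.INTER_CUBIC)
B=cv2.resize(j[130:330,340:420],None,fx=3,fy=3,interpolation=cv2.INTER_CUBIC)
cv2.imwrite('pics/c2.png',np.hstack([A,B]))
```

```text
(no output)
```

View pics/c2.png

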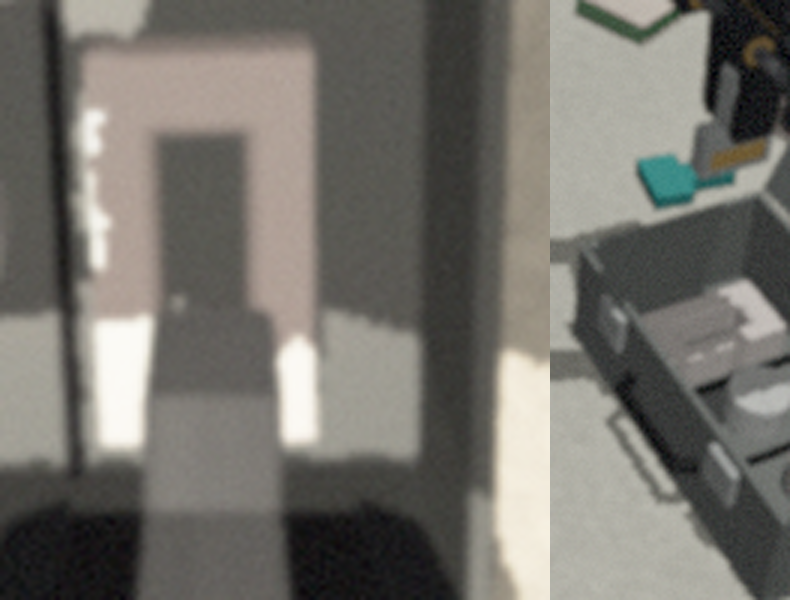

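Run:
```python
from h import *
import pickle
st=pickle.load(open('w2.pkl','rb')); W=cam('wrist',st); tp=np.array(st['tool_pos'])
u=lambda x,y:np.array([280,140])+(np.array([x,y])+.5)/5-.5
e=[onz(W,u(*q),.029) for q in[(84,50),(314,50),(318,445),(92,446),(158,131),(245,131)]]
print(np.array(e)); print('ctr',np.mean(e[:4],0),'size',np.linalg.norm(e[1]-e[0]),np.linalg.norm(e[2]-e[1]))
m0=(e[0]+e[1])/2;m1=(e[2]+e[3])/2;d=m1-m0;print('yaw',np.arctan2(d[1],d[0]), [np.arctan2(*(v)[1::-1]) for v in(e[2]-e[1],e[3]-e[0])], 'yaw y', -np.arctan2(*(e[1]-e[0])[:2]))
xc,yc=axes(-.128); me=(e[4]+e[5])/2; print('slot from -x edge',me+.024*xc)
w,x,y,z=st['tool_rot'];R=Ro.from_quat([x,y,z,w]).as_matrix();print('tool x,y',R[:,0],R[:,1])
for h,q in((-.031,[(157,312),(270,312)]),(-.001,[(148,393),(275,393)])):
    exp=[tp+[0,0,h]-.022*xc+s*.007*yc for s in(-1,1)]; print('exp',(proj(W,exp)-[280,140])*5+2,'obs',q); print('obs mid',np.mean([onz(W,u(*k),tp[2]+h) for k in q],0)-np.mean(exp,0))
# case rim +y inner/outer check w/ wide picture
for q in[(381,120),(108,130)]: print(onz(W,q,.077))
```

```text
[[ 0.4962 -0.1403  0.029 ]
 [ 0.5018 -0.0966  0.029 ]
 [ 0.5827 -0.1047  0.029 ]
 [ 0.577  -0.1509  0.029 ]
 [ 0.5135 -0.1284  0.029 ]
 [ 0.5156 -0.1116  0.029 ]]
ctr [ 0.5394 -0.1231  0.029 ] size 0.04397096179770364 0.0813175222400704
yaw -0.11525162906571877 [np.float64(-0.09886521885967911), np.float64(-0.13159871547579888)] yaw y -0.127775739993046
slot from -x edge [ 0.5384 -0.1231  0.029 ]
tool x,y [-0.992   0.1266  0.0006] [0.1266 0.992  0.0003]
exp [[146.2328 298.8814]
 [265.5934 298.9172]] obs [(157, 312), (270, 312)]
obs mid [0.0017 0.0007 0.    ]
exp [[133.8936 387.4257]
 [275.0715 387.4719]] obs [(148, 393), (275, 393)]
obs mid [0.0007 0.0006 0.    ]
[ 0.4755 -0.0663  0.077 ]
[ 0.4556 -0.2809  0.077 ]
```

Run:
```python
from h import *
D=cam('side'); i=cv2.imread('pics/side0.png'); xc,yc=axes(-.125)
A=cv2.resize(i[200:275,355:435],None,fx=5,fy=5,interpolation=cv2.INTER_CUBIC); B=A.copy()
for c,col in(([.5325,-.1215,.029],(0,0,255)),([.5388,-.1231,.029],(0,200,0))):
    for hx,hy in((.024,.009),(.04,.022)):
        P=[np.array(c)+sx*hx*xc+sy*hy*yc for sx,sy in((-1,-1),(-1,1),(1,1),(1,-1))]
        q=((proj(D,P)-[355,200])*5+2).round().astype(int); print(q.tolist()); cv2.polylines(B,[q],True,col,1)
cv2.imwrite('pics/c3.png',np.hstack([A,B]))
```

```text
[[138, 227], [114, 193], [226, 158], [251, 190]]
[[116, 264], [59, 181], [245, 124], [307, 202]]
[[154, 223], [130, 190], [242, 154], [267, 187]]
[[133, 261], [75, 178], [261, 121], [323, 199]]
```

View pics/c3.png

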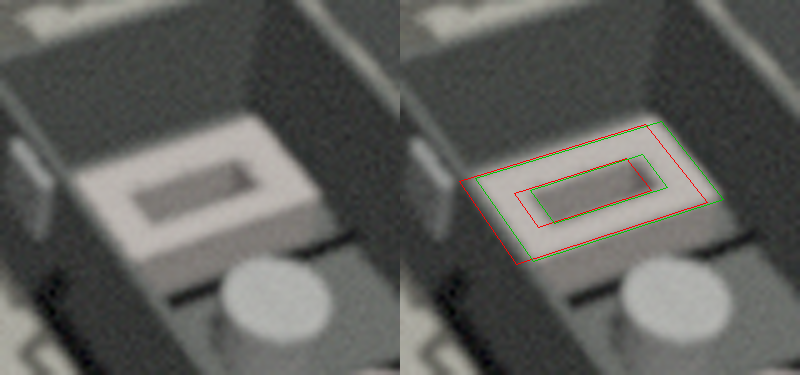

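Run:
```python
from h import *
import pickle
xc,yc=axes(-.122); Q=tool(Z,yc); t=np.array([.5378,-.1230,.069])
manip.move_straight([*t[:2],.1859],Q,rate=.1)
manip.move_straight(t,rate=.1)
manip.dwell(.2); s=sh('pre'); pickle.dump(s,open('w3.pkl','wb')); cv2.imwrite('pics/w3.png',manip.snapshot('wrist')[:,:,::-1])
hit=manip.move_straight([*t[:2],.034],rate=.03,force_limit=6); sh(hit)
```

```text
pre 8.91 [ 0.5379 -0.1231  0.0693] F [-0.9868 -0.4002 -1.289 ] w 0.0137 g 35.0
False 10.28 [ 0.5379 -0.1231  0.0342] F [ 0.4881 -0.4108 -1.5459] w 0.0137 g 35.0
```

Run:
```python
from h import *
p=[.5378,-.1230]
hit=manip.move_straight([*p,.0305],rate=.02,force_limit=5); sh(hit)
manip.dwell(.1); cv2.imwrite('pics/s4.png',manip.snapshot('side')[:,:,::-1]); im=manip.snapshot('wrist'); cv2.imwrite('pics/w4.png',im[:,:,::-1])
A=cv2.imread('pics/s4.png')[170:290,345:445]; B=cv2.imread('pics/w4.png')[60:330,200:470]
cv2.imwrite('pics/c4.png',np.hstack([cv2.resize(A,(375,450),interpolation=2),cv2.resize(B,(425,450),interpolation=2)]))
```

```text
True 10.48 [ 0.5381 -0.1232  0.0338] F [-2.5938  0.0965  6.1072] w 0.0133 g 35.0
```

View pics/c4.png

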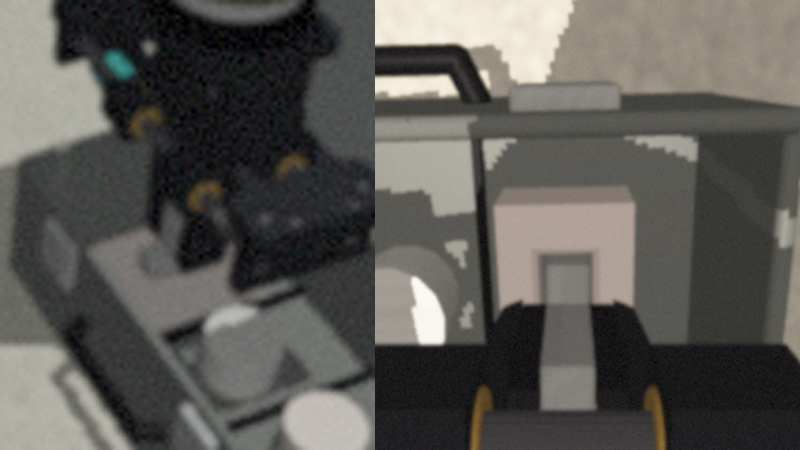

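Run:
```python
from h import *
p=manip.state()['tool_pos']
manip.move_straight([p[0],p[1],.0345],rate=.02)
manip.set_gripper(.036); sh('rel')
print(manip.move_straight([p[0],p[1],.29],rate=.12,force_limit=6)); s=sh('up')
cv2.imwrite('pics/s5.png',manip.snapshot('side')[:,:,::-1]); cv2.imwrite('pics/w5.png',manip.snapshot('wrist')[:,:,::-1])
xc,yc=axes(-.122); Q=tool(Z,yc); H=np.array([.588,-.1885,.0775])
manip.set_gripper(0,20)
manip.reach(H+.088*xc+[0,0,.22],Q); sh('behind')
print(manip.move_straight(H+.088*xc+.085*Z,rate=.15,force_limit=6)); sh('down')
```

```text
rel 11.44 [ 0.5382 -0.1232  0.0345] F [-0.2877  0.0976  0.3435] w 0.036 g 0.0
False
up 13.72 [ 0.538  -0.1231  0.2896] F [ 0.7949  0.2468 -0.3981] w 0.0361 g 0.0
behind 15.16 [ 0.675  -0.1988  0.2974] F [ 0.5409 -0.1307 -0.749 ] w 0.0007 g 0.0
False
down 16.21 [ 0.6756 -0.1993  0.1639] F [ 0.1695  0.3113 -0.0491] w 0.0006 g 0.0
```

Run:
```python
from h import *
xc,yc=axes(-.122); H=np.array([.588,-.1885,.0775])
print(manip.move_straight(H+.02*xc+.085*Z,rate=.07,force_limit=15)); sh('upright')
for th in(1.4,1.2,1.0,.8,.6,.4,.25,.12):
    u=-np.cos(th)*xc+np.sin(th)*Z; n=np.sin(th)*xc+np.cos(th)*Z
    h=manip.move_straight(H+.1*u+.017*n-.009*Z,rate=.07,force_limit=15); sh((th,h))
    if h: break
else:
    t=H-.115*xc
    manip.move_straight(t+.026*Z,rate=.07,force_limit=15); sh('over')
    h=manip.move_straight(t-.0*Z,rate=.03,force_limit=14); sh(('press',h))
```

```text
False
upright 17.33 [ 0.6079 -0.1909  0.1622] F [ 0.1072 -0.5869 -0.076 ] w -0.0 g 0.1
(1.4, False) 17.79 [ 0.5877 -0.1885  0.17  ] F [-0.6449 -0.115   0.2278] w 0.0002 g 0.0
(1.2, False) 18.23 [ 0.5679 -0.1861  0.1679] F [ 0.7417  0.1365 -0.3104] w 0.0006 g 0.0
(1.0, False) 18.68 [ 0.5488 -0.1838  0.162 ] F [0.583  0.8387 0.4804] w 0.0001 g 0.0
(0.8, False) 19.12 [ 0.5312 -0.1816  0.1523] F [-0.1591  0.2196  0.8316] w 0.0007 g 0.0
(0.6, False) 19.56 [ 0.5158 -0.1797  0.1392] F [-0.0585 -0.4836  0.0775] w 0.0004 g 0.0
(0.4, False) 20.0 [ 0.5032 -0.1782  0.1232] F [-0.2319 -0.0952 -0.0052] w 0.0004 g 0.0
(0.25, False) 20.37 [ 0.496  -0.1772  0.1097] F [ 0.1994  0.3727 -0.4113] w 0.0005 g 0.0
(0.12, False) 20.71 [ 0.4914 -0.1766  0.0972] F [-0.0533  0.4714 -0.3323] w 0.0004 g 0.0
over 21.12 [ 0.474  -0.1746  0.1039] F [-0.0486 -0.0418  0.9566] w 0.0002 g 0.0
('press', True) 21.75 [ 0.4738 -0.1745  0.0858] F [-3.778   2.1164 10.5637] w 0.0 g 5.4
```

Run:
```python
from h import *
s=manip.state()['tool_pos']
print(manip.move_straight([s[0],s[1],.078],rate=.03,force_limit=10)); sh('press2')
manip.move_straight([s[0],s[1],.30],rate=.2); manip.dwell(.3); sh('away')
cv2.imwrite('pics/s6.png',manip.snapshot('side')[:,:,::-1]); cv2.imwrite('pics/sc6.png',manip.snapshot('scene')[:,:,::-1])
r=lambda f,x,y,w,h:cv2.resize(cv2.imread(f)[y:y+h,x:x+w],(400,300),interpolation=2)
cv2.imwrite('pics/c6.png',np.vstack([np.hstack([r('pics/s5.png',340,170,160,120),r('pics/w5.png',200,80,240,180)]),np.hstack([r('pics/s6.png',250,110,240,180),r('pics/sc6.png',190,130,240,180)])]))
```

```text
True
press2 21.96 [ 0.4739 -0.1745  0.0858] F [-5.415   2.7713 14.6583] w 0.0007 g 7.3
away 23.48 [ 0.4737 -0.1744  0.2997] F [ 1.0821 -0.5595 -0.7344] w 0.0002 g 0.0
```

View pics/c6.png

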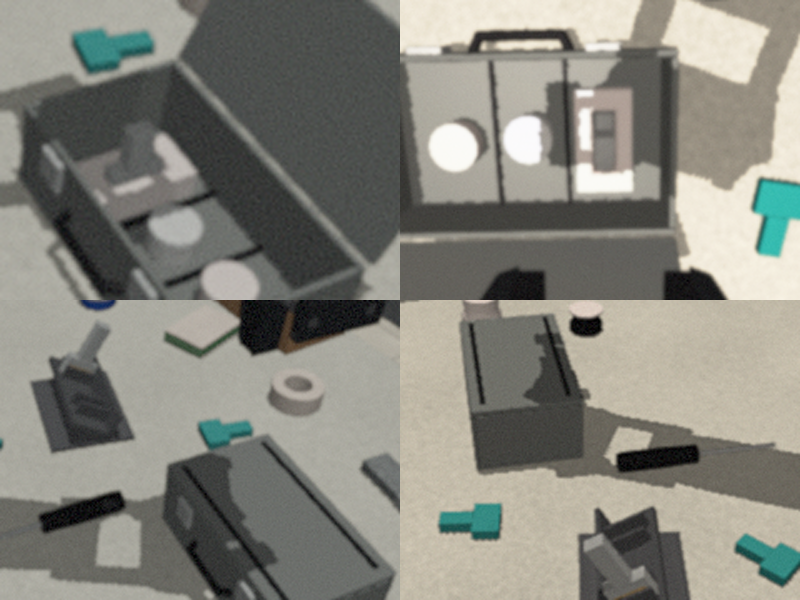

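The upper crops, taken before the lid was shut, show the holder upright in the slot at about (140,150) and both tins in place. The lower crops show the lid flat on the rim with no gap, and the long holder still on its rest at about (85,350).

```bash
python3 -c "
from rig import manip
print(manip.finish_job())"
```

```text
the job is handed in; nothing more can be done
None
```

The short holder stands stem up in the slot with its foot on the case floor and is released, the lid is shut on the rim, the long holder and both tins were left alone, and the job was handed in at about 23.5 s.

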